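# Start the screw cap on a solvent bottle and hold it started

## Robot

A 6-joint arm with a two-finger parallel gripper is mounted at the origin on the work surface. World frame = base frame: x ahead of the robot, y to its left, z up, the work surface at z = 0. Lengths are in mm, angles in rad, forces in N, time in s.
With the tool pointing down it reaches from about 275 to 1000 mm from the base axis. Payload 8.4 kg.
Tool frame: the origin (TCP) lies between the finger pads; the fingertips stand 22 mm ahead of it and the grasp point (between the pads) lies 3 mm ahead of it; z points along the fingers, y is the line along which they close (so a half turn about z gives the same grasp; the last joint's range is limited). The gripper opens to 85 mm and grips with 20 to 120 N. Pads are 22 mm wide; open, the fingers measure 114 mm over their backs; the gripper's body (76 mm by 85 mm) begins 54 mm behind the grasp point. The pads swing forward as they close: fully open they stand 13 mm farther back than shut.
Start: joints at [-1.109, 0.353, 1.633, -0, 1.155, -0.002], TCP at [279.593, -558.978, 253.281] pointing down, gripper open.
Joint ranges: [-2.63, 2.63], [-0.92, 2.1], [0.06, 2.66], [-1.3, 4.44], [0, 2.69], [-3.02, 3.02]. Speed limits (rad/s): [2.22, 2.22, 2.79, 3.14, 3.14, 3.14].

## Interface

Orientations are given as [roll, pitch, yaw] about the fixed x, y, z axes, in that order (R = Rz(yaw) Ry(pitch) Rx(roll)).
In Python, from rig import r, grab_frame gives the robot as it stands.
- The arm moves only by the shell command python3 -m inch 'ROWS' [FORCE]. ROWS is JSON, a list of rows, each a list of 7 numbers: the turn, a rotation vector about the tool's x, y, z as a fraction of full scale, then the shift along the tool's x, y, z as a fraction of full scale, then the closure, from 0 (fully open) to 1 (shut). In form: [[rx, ry, rz, dx, dy, dz, fingers], ...]. A call has 1 to 8 rows; each row shifts and turns the commanded pose from where the row before left it, along the tool's axes as they then stand; what a row does not reach is not made up. Full scale, the value 1, is 2.5 cm for a shift and pi rad for a turn. A row lasts 1/12 s, in which the tool goes at most 41.7 mm and 7.16 degrees, less where a joint would pass 70% of its speed; a pose out of reach is approached as far as the arm can. A call with a number of a shift or a turn outside -1 to 1 is refused whole. A call with a gripper value outside its range is refused whole. The fingers move at their own pace and stop on an object; FORCE is the grip in N (left out, the last holds). Time passes only in rows, so rows that do not move let the fingers close. It gives the time, the measured TCP pose, the force, the opening and the grip force at its end, in the units of the state.
- r.sense(): the state, without advancing time (a new reading comes with each control period).
- grab_frame(name): name is "side" or "top"; returns a dict with "pixels" (400x640x3 uint8, red, green, blue), "z_map" (400x640 float32, mm along the optical axis (not along the pixel's ray), 0 where there is no reading), "vertical_fov" (degrees; the focal length in pixels is half the picture's height over the tangent of half this angle, whatever the lens; pixels are square), "cx", "cy" (the principal point, pixels), "cam_to_world" (4x4, takes a point from camera to world coordinates). Camera axes: x right, y down, z forward; pixel columns grow to the right and rows downward; lengths in mm; the calibration is good to about 2 mm. A picture is of the moment at which its call begins.
- r.sign_off(): hands the job in; it is judged then, once.
The state is a dict: "clock": time; "qpos": joint angles; "qvel": joint speeds; "joint_efforts": joint torques, N m; "eef_pos": TCP position; "tcp_rot": TCP orientation; "contact_force": force on the tool from outside, world axes, zero at the start; "wrist_torque": the same for the moment, N m; "opening": opening from 0.0 (shut) to 1.0 (fully open); "grasp_force": force on a finger pad.
Only numpy, scipy, OpenCV 4.12 (cv2) and the standard library are available. Lean on these libraries where they do the work, as an engineer would, in place of code of your own. Each camera call takes 0.05 s, during which the arm holds its last target. There are 200 camera calls.

## Task

The blue cap has only been set loosely on the mouth of the clear solvent bottle. Without lifting it off or forcing it, turn it gently backward (counter-clockwise seen from above) until its thread drops off the beginning of the neck's thread, then turn it forward (clockwise) one turn so that it is started but not tight, and finish while still holding the cap there in the gripper, upright and still, so that a suction line can be fed through its port; leave the other things on the bench alone.

Things in the scene. Friction and masses are not known exactly. Their poses are not given: they have to be found in the camera images.
- bottle: Clear 500 ml glass bottle, 86 mm in diameter, gripped by a clamp band in a grey holder (round base 140 mm wide, 12 mm high, three posts 88 mm high); it cannot move or turn. Origin: centre of the holder's underside, on the bench; z up along the bottle's axis. Its shoulder ends 149 mm above the bench, where the bare neck begins. The bottle may be turned any way.
- cap: Blue ribbed screw cap, loose, about 50 g, 54 mm in diameter, 26 mm high, a white plug inside reaching 16 mm below the skirt into the neck. Origin: on the axis at the skirt's lower edge; z up. It starts resting on the neck's thread, perhaps a few degrees askew, origin about 173.5 to 174.8 mm above the bench, 0.43 to 0.75 turn forward of the drop. It turns easily (below 0.1 N m).
- cap_start (a point): Leading lower end of the thread inside the cap, 21.5 mm from the axis on the cap's +x side, 9 mm above the cap's origin; above it on the lid stands a yellow vent stub (10 mm wide, 12 mm high, 11 mm off the axis); opposite is a lower white port.
- neck_start (a point): Beginning (upper face) of the neck's thread: 21.5 mm from the axis on the bottle's +x side, 185.5 mm above the bench. From here it runs clockwise (seen from above) downward. The drop comes when cap_start, going backward, passes this point: the cap can then fall 4 mm, by its own weight if free; held in the fingers it must be let down or pressed lightly.
- cap_top (a point): Centre of the white disc on the cap, on its axis, 28 mm above the cap's origin. Heights of the cap's origin above the bench: turned backward it climbs 4 mm a turn to 176.5 mm, then drops to 172.5 mm; turned forward from there it goes down 4 mm a turn with 0.8 mm of play: 168.5 mm after one turn, tight at 166 mm.
- amber_bottle: Bystander: brown glass bottle with white cap, 70 mm in diameter, 143 mm high, loose on the bench; origin at the centre of its underside.
- beaker: Bystander: small glass beaker, 54 mm over the rim, 70 mm high, loose on the bench; origin at the centre of its underside.
- vial_rack: Bystander: blue vial rack, 70 x 110 mm, 33 mm high with its vials, loose on the bench; origin at the centre of its underside.
- mouth (a point): Centre of the bottle's rim, 188 mm above the bench. The neck below it has a right-handed one-start thread, pitch 4 mm, 45.6 mm over the crests, 2.1 turns long. Cap and neck bear a press of 20 N. Gripped hard, or more than 0.5 mm off the axis, the cap stays askew and rubs in the neck; a light grip (about 8 N) lets it settle.

How it is judged:
By the outcome, as a careful person would: the job done as asked, in the order asked, and still so for the second after the job is handed in, while the arm keeps its last pose, push and grip.
It also fails if it takes over 58 s, if anything falls off the work surface, if the arm or the gripper's body presses on something with over 40 N, if the wrist force passes 120 N, or if a joint passes its speed limit or range.

## Working session

There is one attempt and no reset: what is moved stays moved. The work goes in short steps, Python scripts to look and compute and a shell command to move; the robot and the scene stay as the last step left them, time stands still between calls to the robot, and variables do not carry over. Pictures are saved under pics/ and viewed, at most 10 in all, crops included, and the job is handed in when it is done.

```bash
ls; mkdir -p pics; cat > h.py <<'E'
import numpy as np, cv2
from rig import r, grab_frame
def K(f):
    F=f["pixels"].shape[0]/2/np.tan(np.radians(f["vertical_fov"])/2); return F,f["cx"],f["cy"]
def pts(f,us,vs,zs=None):
    F,cx,cy=K(f); M=np.array(f["cam_to_world"]); us=np.asarray(us,float);vs=np.asarray(vs,float)
    z=f["z_map"][vs.astype(int),us.astype(int)] if zs is None else zs
    return (M@np.stack([(us-cx)/F*z,(vs-cy)/F*z,z,np.ones_like(us)]))[:3].T
def plane(f,u,v,h):
    F,cx,cy=K(f); M=np.array(f["cam_to_world"]); d=M[:3,:3]@np.array([(u-cx)/F,(v-cy)/F,1]); o=M[:3,3]
    return o+d*(h-o[2])/d[2]
def save(f,n): cv2.imwrite(f"pics/{n}.png",f["pixels"][:,:,::-1])
E
python3 - <<'E'
from h import *
for n in ("top","side"):
    f=grab_frame(n); save(f,n+"0"); np.savez(f"{n}0.npz",**f); print(n,K(f),np.round(f["cam_to_world"],3).tolist())
s=r.sense(); print(s)
E
```

```text
pics
top (np.float64(437.88484787948664), 324.623263316475, 194.4164738677493) [[-0.021, -0.991, 0.131, 440.924], [-0.999, 0.024, 0.022, 7.332], [-0.025, -0.13, -0.991, 1096.009], [0.0, 0.0, 0.0, 1.0]]
side (np.float64(402.97903306826396), 328.62804590214944, 202.2671656462403) [[1.0, -0.022, 0.003, 566.727], [-0.019, -0.759, 0.651, -465.048], [-0.012, -0.651, -0.759, 674.465], [0.0, 0.0, 0.0, 1.0]]
{'clock': 0.1, 'qpos': array([-1.10941193e+00,  3.53551904e-01,  1.63406790e+00,  8.46344196e-06,
        1.15517166e+00, -2.36812608e-03]), 'qvel': array([ 6.75438999e-05, -1.83164626e-03, -1.80779456e-03, -1.12420853e-03,
       -4.44358252e-04,  7.16795327e-04]), 'joint_efforts': array([-7.83961259e-04, -6.06360698e+01, -3.42818713e+01,  5.69258066e-05,
        4.05295970e-03, -4.81832421e-05]), 'eef_pos': array([ 279.41155968, -558.62439816,  252.6501018 ]), 'tcp_rot': array([-3.14039387e+00, -1.05776963e-05,  4.63749096e-01]), 'contact_force': array([0.11882094, 0.24530342, 0.32266567]), 'wrist_torque': array([0.01507269, 0.01787575, 0.01115436]), 'grasp_force': 0.0, 'opening': 1.001145237900279}
```

View pics/top0.png

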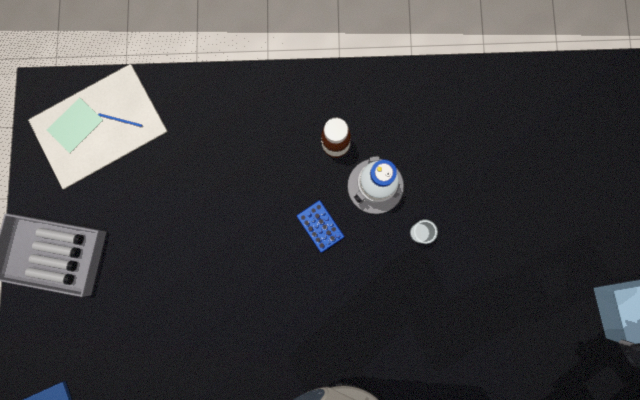

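View pics/side0.png

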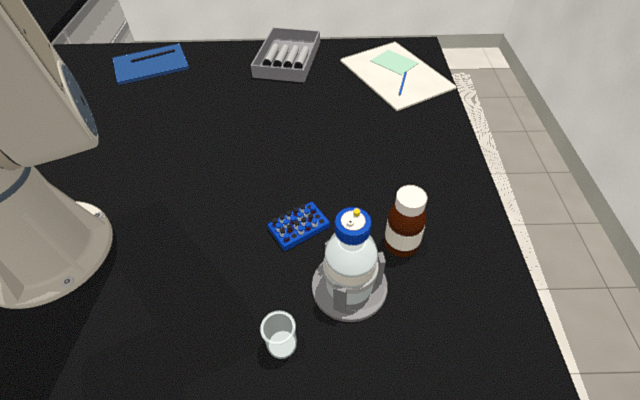

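Top: cap at (384,173), yellow stub at about (379,169), bottle holder centred near (376,186). The amber bottle is at (336,135), the beaker at (424,232) and the rack at (320,226). Side: cap at (353,225), stub at (357,212).

```bash
cat >> h.py <<'E'
def cap(f,box,h=200.,grow=True):
    u0,v0,u1,v1=box; hsv=cv2.cvtColor(f["pixels"],cv2.COLOR_RGB2HSV)
    m=np.zeros(hsv.shape[:2],bool); m[v0:v1,u0:u1]=True
    blue=m&cv2.inRange(hsv,(100,120,60),(130,255,255)).astype(bool)
    yel=m&cv2.inRange(hsv,(18,110,90),(35,255,255)).astype(bool)
    out={}
    for n,k in(("blue",blue),("yel",yel)):
        v,u=np.nonzero(k); out[n]=(u,v)
    return out
E
python3 - <<'E'
from h import *
for n,box in(("top",(365,155,405,190)),("side",(325,195,380,250))):
    f=dict(np.load(n+"0.npz")); c=cap(f,box)
    u,v=c["blue"]; P=pts(f,u,v); print(n,len(u),"z pct",np.percentile(P[:,2],[5,25,50,75,95]).round(1))
    # lid-level: hull of all pixels (blue+inside) with z near lid
    U,V=np.meshgrid(np.arange(box[0],box[2]),np.arange(box[1],box[3])); U=U.ravel();V=V.ravel(); Q=pts(f,U,V)
    k=(Q[:,2]>192)&(Q[:,2]<206); q=Q[k]
    (c0,rad)=cv2.minEnclosingCircle(q[:,:2].astype(np.float32)); print("lid circle",np.round(c0,1),round(rad,1),"n",k.sum(),"z",np.percentile(q[:,2],[10,50,90]).round(1))
    u,v=c["yel"]; y=pts(f,u,v); print("yel",len(u),np.median(y,0).round(1),y[:,2].max().round(1), "ray@212",plane(f,u.mean(),v.mean(),209).round(1))
E
```

```text
top 271 z pct [  1.6 198.4 199.7 201.1 202.6]
lid circle [602.6 -95.1] 27.1 n 496 z [198.3 200.8 203.2]
yel 14 [608.2 -85.6 211.7] 214.5 ray@212 [608.8 -86.4 209. ]
side 776 z pct [  0.7 184.7 198.1 200.7 201.7]
lid circle [603.3 -96.4] 27.6 n 840 z [197.5 201.1 203.3]
yel 38 [609.  -89.1 212.2] 213.1 ray@212 [609.4 -86.6 209. ]
```

```bash
A='[0,0,0,0.828,-0.4485,0,0]'
python3 -m inch '[[0,0,0,0.828,-0.4485,0,0],[0,0,0,0.828,-0.4485,0,0],[0,0,0,0.828,-0.4485,0,0],[0,0,0,0.828,-0.4485,0,0],[0,0,0,0.828,-0.4485,0,0],[0,0,0,0.828,-0.4485,0,0],[0,0,0,0.828,-0.4485,0,0],[0,0,0,0.828,-0.4485,0,0]]' 20
python3 -m inch '[[0,0,0,0.828,-0.4485,0,0],[0,0,0,0.828,-0.4485,0,0],[0,0,0,0.828,-0.4485,0,0],[0,0,0,0.828,-0.4485,0,0],[0,0,0,0.828,-0.4485,0,0],[0,0,0,0.828,-0.4485,0,0],[0,0,0,0.828,-0.4485,0,0],[0,0,0,0.828,-0.4485,0,0]]'
python3 -m inch '[[0,0,0,0.828,-0.4485,0,0],[0,0,0,0.828,-0.4485,0,0],[0,0,0,0.828,-0.4485,0,0],[0,0,0,0.828,-0.4485,0,0],[0,0,0,0.828,-0.4485,0,0],[0,0,0,0.828,-0.4485,0,0],[0,0,0,0.828,-0.4485,0,0],[0,0,0,0.828,-0.4485,0,0]]'
python3 -c "from h import *;print(r.sense())"
```

```text
clock: 0.77
eef_pos: [387.9, -403.5, 253.0]
tcp_rot: [-3.141, 0.0, 0.464]
contact_force: [0.8, 0.1, 0.4]
opening: 0.999
grasp_force: 0.0
clock: 1.43
eef_pos: [495.9, -249.2, 253.0]
tcp_rot: [-3.141, 0.0, 0.464]
contact_force: [0.2, -0.4, -0.1]
opening: 1.001
grasp_force: 0.0
clock: 2.1
eef_pos: [603.8, -94.9, 252.9]
tcp_rot: [-3.141, 0.001, 0.464]
contact_force: [-0.1, 0.2, -0.2]
opening: 1.0
grasp_force: 0.0
{'clock': 2.1, 'qpos': array([-1.58425420e-01,  3.32547615e-01,  1.66393004e+00,  1.99722620e-06,
        1.14589105e+00,  9.48513634e-01]), 'qvel': array([ 0.41883017,  0.18796011, -0.26697271,  0.00106956,  0.07738027,
        0.41903705]), 'joint_efforts': array([-2.68973351e+00, -6.06522989e+01, -3.25203466e+01,  6.71322062e-02,
       -5.86828846e-02, -6.75386153e-01]), 'eef_pos': array([603.82112579, -94.94943521, 252.87976842]), 'tcp_rot': array([-3.14113883e+00,  6.29514518e-04,  4.63856591e-01]), 'contact_force': array([-0.0680665 ,  0.24806614, -0.19972463]), 'wrist_torque': array([ 0.03848682, -0.02841885, -0.03328603]), 'grasp_force': 0.0, 'opening': 0.9996607060574794}
```

```bash
python3 -m inch '[[0,0,0.0378,0,0,0,0],[0,0,0.0378,0,0,0,0],[0,0,0.0378,0,0,0,0],[0,0,0.0378,0,0,0,0],[0,0,0.0378,0,0,0,0],[0,0,0.0378,0,0,0,0],[0,0,0.0378,0,0,0,0],[0,0,0.0378,0,0,0,0]]'
python3 -m inch '[[0,0,0.0378,0,0,0,0],[0,0,0.0378,0,0,0,0],[0,0,0.0378,0,0,0,0],[0,0,0.0378,0,0,0,0],[0,0,0.0378,0,0,0,0],[0,0,0.0378,0,0,0,0],[0,0,0.0378,0,0,0,0],[0,0,0.0378,0,0,0,0]]'
python3 -m inch '[[0,0,0,0,0,0.3,0],[0,0,0,0,0,0.3,0],[0,0,0,0,0,0.3,0],[0,0,0,0,0,0,0]]'
python3 - <<'E'
from h import *
s=r.sense(); print(s["qpos"].round(3),s["eef_pos"],s["tcp_rot"])
f=grab_frame("side"); im=f["pixels"][120:280,250:450,::-1]; cv2.imwrite("pics/s1.png",cv2.resize(im,None,fx=4,fy=3.6,interpolation=cv2.INTER_CUBIC)[:600])
E
```

```text
clock: 2.77
eef_pos: [603.2, -96.0, 252.9]
tcp_rot: [3.141, 0.001, -0.492]
contact_force: [0.0, 0.0, 0.3]
opening: 1.0
grasp_force: 0.0
clock: 3.43
eef_pos: [603.3, -96.0, 252.9]
tcp_rot: [3.141, 0.0, -1.442]
contact_force: [0.3, 0.1, -0.7]
opening: 1.002
grasp_force: 0.0
clock: 3.77
eef_pos: [602.3, -95.9, 228.3]
tcp_rot: [3.138, 0.001, -1.433]
contact_force: [-0.3, 0.6, 0.2]
opening: 0.995
grasp_force: 0.0
[-0.16   0.356  1.689  0.     1.101  2.844] [602.30048696 -95.86576607 228.30713138] [ 3.13825943e+00  1.04093708e-03 -1.43349710e+00]
```

View pics/s1.png

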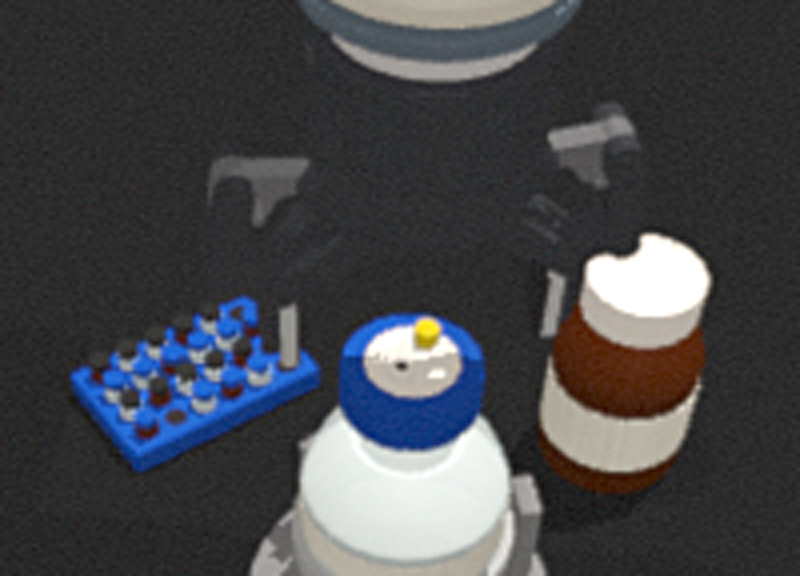

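The fingers straddle the cap, about (288,330) and (550,300) in the crop, with the cap centred near (412,380) and clear. Next I descend and close gradually.

```bash
python3 -m inch '[[0,0,0,0,0,0.35,0.15],[0,0,0,0,0,0.35,0.2],[0,0,0,0,0,0.35,0.2],[0,0,0,0,0,0.3,0.2],[0,0,0,0,0,0,0.25],[0,0,0,0,0,0,0.28],[0,0,0,0,0,0,0.28],[0,0,0,0,0,0,0.28]]' 8
python3 -m inch '[[0,0,0,0,0,0,0.32],[0,0,0,0,0,0,0.32],[0,0,0,0,0,0,0.34],[0,0,0,0,0,0,0.34]]'
python3 -c "from h import *;s=r.sense();print(s['eef_pos'],s['tcp_rot'],s['contact_force'],s['wrist_torque'],s['opening'],s['grasp_force'])"
```

```text
clock: 4.48
eef_pos: [603.9, -96.1, 197.5]
tcp_rot: [-3.141, -0.0, -1.436]
contact_force: [-0.2, -0.4, -0.3]
opening: 0.723
grasp_force: 0.0
clock: 4.82
eef_pos: [603.6, -96.1, 197.2]
tcp_rot: [-3.141, -0.0, -1.436]
contact_force: [0.4, -0.2, 0.6]
opening: 0.661
grasp_force: 0.0
[603.59068721 -96.07422503 197.21787546] [-3.14131280e+00 -7.20712044e-05 -1.43624277e+00] [ 0.43996182 -0.16159896  0.56362682] [ 0.04396229 -0.01083939 -0.0162378 ] 0.6611404944934348 0.0
```

```bash
python3 -m inch '[[0,0,0,0,0,0.1,0.34],[0,0,0,0,0,0.1,0.34],[0,0,0,0,0,0,0.35],[0,0,0,0,0,0,0.35]]' 8
python3 -m inch '[[0,0,0,0,0,0,0.36],[0,0,0,0,0,0,0.36],[0,0,0,0,0,0,0.36]]'
python3 -m inch '[[0,0,0,0,0,0,0.37],[0,0,0,0,0,0,0.37],[0,0,0,0,0,0,0.37]]'
python3 -c "from h import *;s=r.sense();print(s['eef_pos'],s['tcp_rot'],s['contact_force'],s['wrist_torque'],s['opening'],s['grasp_force'])"
```

```text
clock: 5.15
eef_pos: [603.3, -96.1, 191.7]
tcp_rot: [3.141, 0.0, -1.436]
contact_force: [1.0, 0.3, 0.1]
opening: 0.652
grasp_force: 0.0
clock: 5.4
eef_pos: [603.5, -96.1, 192.0]
tcp_rot: [3.141, 0.0, -1.436]
contact_force: [-0.7, -0.5, -0.7]
opening: 0.639
grasp_force: 0.3
clock: 5.65
eef_pos: [603.2, -96.1, 192.0]
tcp_rot: [3.141, 0.0, -1.436]
contact_force: [-3.3, 0.4, 0.6]
opening: 0.631
grasp_force: 5.0
[603.20283684 -96.11839116 191.97528408] [ 3.14089441e+00  8.32184261e-05 -1.43628727e+00] [-3.25771482  0.44061267  0.6369056 ] [-0.04556336  0.46454935 -0.00972831] 0.6311283344894032 4.950501550629269
```

```bash
python3 -m inch '[[0,0,0,0,0.016,0,0.37],[0,0,0,0,0,0,0.37],[0,0,0,0,0,0,0.37]]'
python3 -m inch '[[0,0,0,0,0.016,0,0.375],[0,0,0,0,0,0,0.375],[0,0,0,0,0,0,0.375]]'
python3 -c "from h import *;s=r.sense();print(s['eef_pos'],s['tcp_rot'],s['contact_force'],s['wrist_torque'],s['opening'],s['grasp_force'])"
```

```text
clock: 5.9
eef_pos: [603.1, -96.1, 192.0]
tcp_rot: [-3.142, 0.0, -1.436]
contact_force: [-0.8, 0.1, 0.3]
opening: 0.63
grasp_force: 4.9
clock: 6.15
eef_pos: [603.0, -96.1, 192.1]
tcp_rot: [-3.141, -0.0, -1.436]
contact_force: [-1.2, -0.2, -1.8]
opening: 0.628
grasp_force: 15.0
[602.97260596 -96.13539076 192.0910808 ] [-3.14109416e+00 -3.98448556e-05 -1.43621935e+00] [-1.1892462  -0.21339583 -1.83597401] [0.0203795  0.01623408 0.02694065] 0.6276469205034221 15.007829147652956
```

```bash
python3 -m inch '[[0,0,-0.03,0,0,-0.0024,0.371],[0,0,-0.03,0,0,-0.0024,0.371],[0,0,-0.03,0,0,-0.0024,0.371],[0,0,-0.03,0,0,-0.0024,0.371],[0,0,-0.03,0,0,-0.0024,0.371],[0,0,-0.03,0,0,-0.0024,0.371],[0,0,-0.03,0,0,-0.0024,0.371],[0,0,-0.03,0,0,-0.0024,0.371]]'
python3 -m inch '[[0,0,-0.03,0,0,-0.0024,0.371],[0,0,-0.03,0,0,-0.0024,0.371],[0,0,-0.03,0,0,-0.0024,0.371],[0,0,-0.03,0,0,-0.0024,0.371],[0,0,0,0,0,0,0.371],[0,0,0,0,0,0,0.371]]'
python3 - <<'E'
from h import *
s=r.sense();print(s['eef_pos'],s['tcp_rot'],s['contact_force'],s['wrist_torque'],s['opening'],s['grasp_force'])
for n,box in(("side",(325,190,380,250)),("top",(365,150,405,190))):
    f=grab_frame(n); c=cap(f,box); u,v=c["yel"]; print(n,len(u), plane(f,u.mean(),v.mean(),209).round(1) if len(u) else 0, np.median(pts(f,u,v),0) if len(u) else 0)
E
```

```text
clock: 6.82
eef_pos: [603.0, -96.1, 192.6]
tcp_rot: [-3.141, -0.0, -0.678]
contact_force: [0.7, 0.6, -0.3]
opening: 0.632
grasp_force: 10.3
clock: 7.32
eef_pos: [603.4, -95.8, 192.9]
tcp_rot: [-3.141, -0.001, -0.308]
contact_force: [2.7, 2.8, -0.9]
opening: 0.634
grasp_force: 10.2
[603.36124441 -95.81509124 192.8938045 ] [-3.14073931e+00 -1.14040733e-03 -3.08172471e-01] [ 2.74265789  2.7816842  -0.92253829] [ 0.5050723  -0.46023813  0.02251623] 0.6339091163419335 10.223791805351539
side 2 [601.6 -86.8 209. ] [ 599.75222196 -107.1458491   233.97894872]
top 0 0 0
```

```bash
python3 -m inch '[[0,0,0,0.006,-0.018,0,0.371],[0,0,0,0,0,0,0.371],[0,0,0,0,0,0,0.371]]'
python3 -m inch '[[0,0,-0.03,0,0,-0.0024,0.371],[0,0,-0.03,0,0,-0.0024,0.371],[0,0,-0.03,0,0,-0.0024,0.371],[0,0,-0.03,0,0,-0.0024,0.371],[0,0,-0.03,0,0,-0.0024,0.371],[0,0,-0.03,0,0,-0.0024,0.371],[0,0,0,0,0,0,0.371],[0,0,0,0,0,0,0.371]]'
python3 - <<'E'
from h import *
s=r.sense();print(s['eef_pos'],s['tcp_rot'],s['contact_force'],s['wrist_torque'],s['opening'],s['grasp_force'],s['qpos'][5])
for n,box in(("side",(310,190,390,250)),):
    f=grab_frame(n); c=cap(f,box); u,v=c["yel"]; print(n,len(u), plane(f,u.mean(),v.mean(),209).round(1) if len(u) else 0)
    im=f["pixels"][150:270,270:430,::-1]; cv2.imwrite("pics/s2.png",cv2.resize(im,None,fx=4,fy=4,interpolation=cv2.INTER_CUBIC))
E
```

```text
clock: 7.67
eef_pos: [603.3, -95.8, 192.9]
tcp_rot: [-3.141, -0.001, -0.306]
contact_force: [3.0, 2.6, -1.1]
opening: 0.631
grasp_force: 10.3
clock: 8.33
eef_pos: [603.3, -95.1, 193.2]
tcp_rot: [-3.141, -0.001, 0.26]
contact_force: [2.8, 5.2, -1.7]
opening: 0.631
grasp_force: 10.3
[603.29015669 -95.1242246  193.22651234] [-3.14067726e+00 -8.62314815e-04  2.60044587e-01] [ 2.81838813  5.19309949 -1.71758302] [ 0.99990786 -0.56154043 -0.00167811] 0.63093952732444 10.257562482386078 1.1505687955524733
side 34 [592.7 -91.5 209. ]
```

View pics/s2.png

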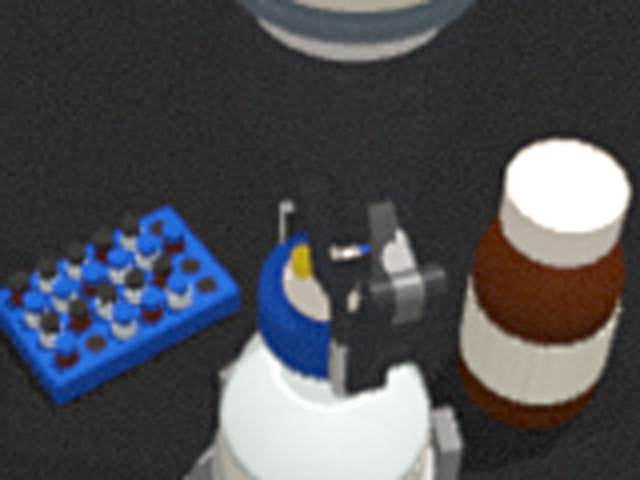

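The stub is at (300,262) in the crop. It has turned about 100° with the tool, so there is no slip. I'll relieve the lateral force.

```bash
python3 -m inch '[[0,0,0,0.024,-0.027,0,0.371],[0,0,0,0,0,0,0.371],[0,0,0,0,0,0,0.371],[0,0,0,0,0,0,0.371]]'
python3 -c "from h import *;s=r.sense();print(s['eef_pos'],s['tcp_rot'],s['contact_force'],s['wrist_torque'],s['opening'],s['grasp_force'])"
```

```text
clock: 8.72
eef_pos: [603.3, -95.0, 193.1]
tcp_rot: [-3.141, 0.0, 0.26]
contact_force: [2.2, 3.8, 0.2]
opening: 0.63
grasp_force: 10.3
[603.31286149 -94.98391297 193.1489966 ] [-3.14149861e+00  2.01153429e-04  2.59980174e-01] [2.18137647 3.75162335 0.16925616] [ 0.45806546 -0.20074553 -0.03687149] 0.6297150534256317 10.317083692234519
```

```bash
python3 -m inch '[[0,0,0,0.016,-0.024,0,0.371],[0,0,0,0,0,0,0.371],[0,0,0,0,0,0,0.371],[0,0,0,0,0,0,0.371]]'
python3 -c "from h import *;s=r.sense();print(s['eef_pos'],s['tcp_rot'],s['contact_force'],s['wrist_torque'],s['opening'],s['grasp_force'])"
python3 -m inch '[[0,0,-0.03,0,0,-0.0024,0.371],[0,0,-0.03,0,0,-0.0024,0.371],[0,0,-0.03,0,0,-0.0024,0.371],[0,0,-0.03,0,0,-0.0024,0.371],[0,0,0,0,0,0,0.371],[0,0,0,0,0,0,0.371]]'
python3 -c "from h import *;s=r.sense();print(s['eef_pos'],s['tcp_rot'],s['contact_force'],s['wrist_torque'],s['opening'],s['grasp_force'])"
```

```text
clock: 9.05
eef_pos: [603.4, -94.6, 193.1]
tcp_rot: [3.141, 0.001, 0.26]
contact_force: [-0.4, -1.2, 2.1]
opening: 0.626
grasp_force: 10.4
[603.35637009 -94.61725967 193.0820367 ] [3.14132973e+00 7.28281359e-04 2.60199138e-01] [-0.37190847 -1.1933936   2.07522705] [-0.20988594  0.11906884 -0.02992241] 0.6259185940736383 10.366172561771236
clock: 9.55
eef_pos: [603.6, -94.4, 193.3]
tcp_rot: [3.142, 0.0, 0.634]
contact_force: [-0.1, 1.0, 0.8]
opening: 0.629
grasp_force: 10.3
[603.59304104 -94.35918323 193.31650201] [3.14158299e+00 1.60526632e-04 6.34331020e-01] [-0.10006388  0.99311085  0.80247905] [-0.05446955  0.00035796  0.00254643] 0.6294990308924283 10.328424203053146
```

```bash
cat > st.py <<'E'
from h import *
s=r.sense();y=s['tcp_rot'][2];print("  >>",s['eef_pos'].round(2),"yaw",y.round(3),"F",s['contact_force'].round(1),"M",s['wrist_torque'].round(2),"q6",s['qpos'][5].round(2))
E
python3 -m inch '[[0,0,-0.03,0,0,0.02,0.371],[0,0,-0.03,0,0,-0.0024,0.371],[0,0,-0.03,0,0,-0.0024,0.371],[0,0,-0.03,0,0,-0.0024,0.371],[0,0,0,0,0,0,0.371]]';python3 st.py
python3 -m inch '[[0,0,-0.03,0,0,-0.0024,0.371],[0,0,-0.03,0,0,-0.0024,0.371],[0,0,-0.03,0,0,-0.0024,0.371],[0,0,0,0,0,0,0.371]]';python3 st.py
```

```text
clock: 9.97
eef_pos: [603.6, -94.0, 193.3]
tcp_rot: [-3.141, -0.0, 1.015]
contact_force: [-1.9, 2.4, 3.5]
opening: 0.631
grasp_force: 10.6
  >> [603.59 -94.01 193.3 ] yaw 1.015 F [-1.9  2.4  3.5] M [ 0.12  0.24 -0.04] q6 0.4
clock: 10.3
eef_pos: [603.3, -94.0, 193.4]
tcp_rot: [-3.141, -0.0, 1.297]
contact_force: [-2.0, 4.2, 5.1]
opening: 0.63
grasp_force: 10.7
  >> [603.3  -93.96 193.4 ] yaw 1.297 F [-2.   4.2  5.1] M [0.55 0.58 0.11] q6 0.12
```

```bash
python3 -m inch '[[0,0,-0.03,0.012,-0.016,-0.0024,0.371],[0,0,-0.03,0,0,-0.0024,0.371],[0,0,0,0,0,0,0.371]]';python3 st.py
python3 -m inch '[[0,0,-0.03,0,0,-0.0024,0.371],[0,0,-0.03,0,0,-0.0024,0.371],[0,0,0,0,0,0,0.371]]';python3 st.py
python3 -m inch '[[0,0,-0.03,0,0,-0.0024,0.371],[0,0,-0.03,0,0,-0.0024,0.371],[0,0,0,0,0,0,0.371]]';python3 st.py
```

```text
clock: 10.55
eef_pos: [603.0, -93.7, 193.5]
tcp_rot: [-3.141, -0.0, 1.485]
contact_force: [-2.6, 2.2, 5.0]
opening: 0.63
grasp_force: 10.6
  >> [603.   -93.74 193.52] yaw 1.485 F [-2.6  2.2  5. ] M [ 0.11  0.44 -0.03] q6 -0.07
clock: 10.8
eef_pos: [602.8, -93.8, 193.6]
tcp_rot: [-3.14, -0.0, 1.674]
contact_force: [-3.1, 1.9, 5.9]
opening: 0.628
grasp_force: 10.7
  >> [602.82 -93.8  193.58] yaw 1.674 F [-3.1  1.9  5.9] M [0.2  0.69 0.08] q6 -0.26
clock: 11.05
eef_pos: [602.6, -93.8, 193.6]
tcp_rot: [-3.14, -0.001, 1.862]
contact_force: [-4.0, 1.4, 5.6]
opening: 0.633
grasp_force: 10.7
  >> [602.56 -93.82 193.64] yaw 1.862 F [-4.   1.4  5.6] M [0.2  0.76 0.04] q6 -0.45
```

```bash
python3 -m inch '[[0,0,-0.03,0.01,-0.02,-0.0024,0.371],[0,0,-0.03,0,0,-0.0024,0.371],[0,0,0,0,0,0,0.371]]';python3 st.py
python3 -m inch '[[0,0,-0.03,0,0,-0.0024,0.371],[0,0,-0.03,0,0,-0.0024,0.371],[0,0,0,0,0,0,0.371]]';python3 st.py
python3 -m inch '[[0,0,-0.03,0,0,-0.0024,0.371],[0,0,-0.03,0,0,-0.0024,0.371],[0,0,0,0,0,0,0.371]]';python3 st.py
```

```text
clock: 11.3
eef_pos: [602.2, -93.9, 193.8]
tcp_rot: [-3.141, -0.0, 2.051]
contact_force: [-3.3, 1.2, 4.9]
opening: 0.632
grasp_force: 10.6
  >> [602.23 -93.88 193.77] yaw 2.051 F [-3.3  1.2  4.9] M [ 0.04  0.62 -0.04] q6 -0.64
clock: 11.55
eef_pos: [602.1, -94.0, 193.9]
tcp_rot: [-3.14, -0.001, 2.239]
contact_force: [-3.9, -0.2, 4.6]
opening: 0.626
grasp_force: 10.7
  >> [602.06 -93.99 193.87] yaw 2.239 F [-3.9 -0.2  4.6] M [ 0.02  0.75 -0.02] q6 -0.82
clock: 11.8
eef_pos: [602.0, -94.1, 194.1]
tcp_rot: [-3.14, -0.001, 2.428]
contact_force: [-3.9, 0.4, 5.5]
opening: 0.629
grasp_force: 10.7
  >> [601.98 -94.09 194.06] yaw 2.428 F [-3.9  0.4  5.5] M [-0.13  0.81 -0.02] q6 -1.01
```

```bash
python3 -m inch '[[0,0,-0.03,0.016,-0.019,-0.0024,0.371],[0,0,-0.03,0,0,-0.0024,0.371],[0,0,0,0,0,0,0.371]]';python3 st.py
python3 -m inch '[[0,0,-0.03,0,0,-0.0024,0.371],[0,0,-0.03,0,0,-0.0024,0.371],[0,0,0,0,0,0,0.371]]';python3 st.py
python3 -m inch '[[0,0,-0.03,0,0,-0.0024,0.371],[0,0,0,0,0,0,0.371]]';python3 st.py
```

```text
clock: 12.05
eef_pos: [601.8, -94.3, 194.1]
tcp_rot: [-3.141, -0.0, 2.615]
contact_force: [-3.4, -0.3, 5.8]
opening: 0.626
grasp_force: 10.7
  >> [601.78 -94.25 194.13] yaw 2.615 F [-3.4 -0.3  5.8] M [-0.23  0.67 -0.  ] q6 -1.2
clock: 12.3
eef_pos: [601.7, -94.3, 194.1]
tcp_rot: [-3.141, -0.001, 2.803]
contact_force: [-4.6, -1.0, 4.3]
opening: 0.629
grasp_force: 10.6
  >> [601.7  -94.25 194.1 ] yaw 2.803 F [-4.6 -1.   4.3] M [-0.31  0.78  0.07] q6 -1.39
clock: 12.47
eef_pos: [601.6, -94.3, 193.9]
tcp_rot: [-3.141, -0.001, 2.896]
contact_force: [-4.5, -2.6, 3.0]
opening: 0.628
grasp_force: 10.5
  >> [601.64 -94.25 193.94] yaw 2.896 F [-4.5 -2.6  3. ] M [-0.43  0.71  0.02] q6 -1.48
```

```bash
python3 -m inch '[[0,0,-0.03,0.02,-0.021,0,0.371],[0,0,0,0,0,0,0.371]]';python3 st.py
python3 -m inch '[[0,0,-0.03,0,0,0,0.371],[0,0,0,0,0,0,0.371]]';python3 st.py
```

```text
clock: 12.63
eef_pos: [601.5, -94.4, 193.9]
tcp_rot: [3.142, -0.0, 2.99]
contact_force: [-2.3, -1.7, -0.2]
opening: 0.629
grasp_force: 10.2
  >> [601.5  -94.36 193.92] yaw 2.99 F [-2.3 -1.7 -0.2] M [-0.21  0.36  0.02] q6 -1.58
clock: 12.8
eef_pos: [601.5, -94.4, 193.9]
tcp_rot: [-3.141, -0.0, 3.084]
contact_force: [-2.4, -2.4, -0.7]
opening: 0.631
grasp_force: 10.2
  >> [601.49 -94.44 193.9 ] yaw 3.084 F [-2.4 -2.4 -0.7] M [-0.46  0.37  0.01] q6 -1.67
```

The upward load has gone at about 0.69 turn, so the cap has passed the drop. Now I let it down.

```bash
python3 -m inch '[[0,0,-0.02,0,0,0.03,0.371],[0,0,0,0,0,0.03,0.371],[0,0,0,0,0,0,0.371]]';python3 st.py
python3 -m inch '[[0,0,0,0,0,0.03,0.371],[0,0,0,0,0,0.03,0.371],[0,0,0,0,0,0,0.371]]';python3 st.py
```

```text
clock: 13.05
eef_pos: [601.4, -94.5, 192.6]
tcp_rot: [-3.141, -0.0, -3.139]
contact_force: [-2.5, -3.6, 0.2]
opening: 0.627
grasp_force: 10.3
  >> [601.45 -94.45 192.62] yaw -3.139 F [-2.5 -3.6  0.2] M [-0.62  0.48 -0.05] q6 -1.73
clock: 13.3
eef_pos: [601.4, -94.5, 191.2]
tcp_rot: [-3.141, -0.0, -3.137]
contact_force: [-4.3, -4.2, 2.0]
opening: 0.632
grasp_force: 10.4
  >> [601.45 -94.48 191.19] yaw -3.137 F [-4.3 -4.2  2. ] M [-0.68  0.54 -0.07] q6 -1.73
```

```bash
python3 -m inch '[[0,0,0,0.02,-0.024,0.0,0.371],[0,0,0,0,0,0.02,0.371],[0,0,0,0,0,0,0.371]]';python3 st.py
python3 -m inch '[[0,0,0,0.01,-0.012,0.02,0.371],[0,0,0,0,0,0.02,0.371],[0,0,0,0,0,0,0.371]]';python3 st.py
```

```text
clock: 13.55
eef_pos: [601.4, -94.6, 190.9]
tcp_rot: [3.141, 0.001, -3.134]
contact_force: [-1.0, -0.4, 2.3]
opening: 0.63
grasp_force: 10.4
  >> [601.4  -94.59 190.93] yaw -3.134 F [-1.  -0.4  2.3] M [-0.05  0.25 -0.  ] q6 -1.74
clock: 13.8
eef_pos: [601.5, -94.7, 190.8]
tcp_rot: [3.141, 0.002, -3.133]
contact_force: [-3.5, 2.3, 9.0]
opening: 0.634
grasp_force: 10.9
  >> [601.46 -94.68 190.78] yaw -3.133 F [-3.5  2.3  9. ] M [ 0.3   0.53 -0.01] q6 -1.74
```

```bash
python3 -m inch '[[0,0,0,0.012,0,-0.03,0.371],[0,0,0,0,0,0,0.371],[0,0,0,0,0,0,0.36],[0,0,0,0,0,0,0.35],[0,0,0,0,0,0,0.33],[0,0,0,0,0,0,0.3],[0,0,0,0,0,0,0.3]]';python3 st.py
python3 - <<'E'
from h import *
f=grab_frame("side"); im=f["pixels"][160:260,280:420,::-1]; cv2.imwrite("pics/s3.png",cv2.resize(im,None,fx=5,fy=5,interpolation=cv2.INTER_CUBIC)); np.savez("s3.npz",**f)
g=dict(np.load("side0.npz"))
# lid height: white/blue lid pixels
for n,q in(("before",g),("now",f)):
    U,V=np.meshgrid(np.arange(325,380),np.arange(195,245)); P=pts(q,U.ravel(),V.ravel())
    k=(np.hypot(P[:,0]-602.5,P[:,1]+95)<22)&(P[:,2]>180)&(P[:,2]<207)&(P[:,0]<600)
    print(n,k.sum(),np.percentile(P[k,2],[10,50,90]).round(2))
c=cap(f,(310,190,390,250)); u,v=c["yel"]; print(len(u),plane(f,u.mean(),v.mean(),207).round(1) if len(u) else 0)
E
```

```text
clock: 14.38
eef_pos: [600.4, -95.2, 190.3]
tcp_rot: [3.142, -0.0, -3.133]
contact_force: [-0.0, 0.5, -0.8]
opening: 0.702
grasp_force: 0.0
  >> [600.44 -95.23 190.28] yaw -3.133 F [-0.   0.5 -0.8] M [-0.01 -0.03  0.01] q6 -1.74
before 211 [200.2  201.93 203.7 ]
now 69 [198.61 199.86 201.12]
0 0
```

View pics/s3.png

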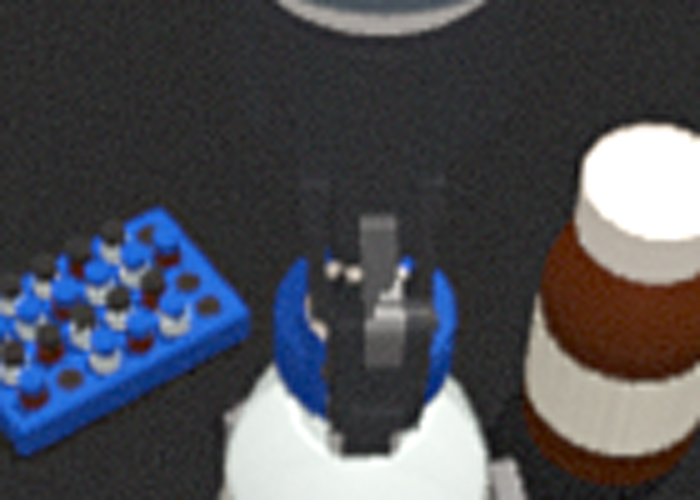

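The fingers are open around the cap and the lid is now about 2 mm lower than at the start, so it has dropped. The commanded centre traced a circle, which puts the axis at (602.4, -95.0), so I regrasp centred there.

```bash
python3 -m inch '[[0,0,0,-0.076,0.008,0,0.3],[0,0,0,0,0,0,0.33],[0,0,0,0,0,0,0.35],[0,0,0,0,0,0,0.36],[0,0,0,0,0,0,0.37],[0,0,0,0,0,0,0.3705],[0,0,0,0,0,0,0.3705]]';python3 st.py
python3 -m inch '[[0,0,0.02,0,0,0,0.3705],[0,0,0.02,0,0,0.0016,0.3705],[0,0,0.02,0,0,0.0016,0.3705],[0,0,0.02,0,0,0.0016,0.3705],[0,0,0,0,0,0,0.3705]]';python3 st.py
```

```text
clock: 15.02
eef_pos: [602.5, -95.0, 190.5]
tcp_rot: [-3.142, 0.0, -3.133]
contact_force: [-0.8, 0.1, 0.2]
opening: 0.633
grasp_force: 5.9
  >> [602.46 -94.98 190.52] yaw -3.133 F [-0.8  0.1  0.2] M [ 0.03 -0.02  0.05] q6 -1.74
clock: 15.43
eef_pos: [602.4, -95.0, 190.4]
tcp_rot: [3.142, -0.0, 2.896]
contact_force: [0.5, 0.5, -0.8]
opening: 0.63
grasp_force: 5.9
  >> [602.39 -94.99 190.39] yaw 2.896 F [ 0.5  0.5 -0.8] M [ 0.06 -0.09  0.01] q6 -1.48
```

```bash
python3 -m inch '[[0,0,0.03,0,0,0.0024,0.3705],[0,0,0.03,0,0,0.0024,0.3705],[0,0,0.03,0,0,0.0024,0.3705],[0,0,0.03,0,0,0.0024,0.3705],[0,0,0.03,0,0,0.0024,0.3705],[0,0,0.03,0,0,0.0024,0.3705],[0,0,0,0,0,0,0.3705]]';python3 st.py
python3 -m inch '[[0,0,0.03,0,0,0.0024,0.3705],[0,0,0.03,0,0,0.0024,0.3705],[0,0,0.03,0,0,0.0024,0.3705],[0,0,0.03,0,0,0.0024,0.3705],[0,0,0.03,0,0,0.0024,0.3705],[0,0,0.03,0,0,0.0024,0.3705],[0,0,0.03,0,0,0.0024,0.3705],[0,0,0,0,0,0,0.3705]]';python3 st.py
```

```text
clock: 16.02
eef_pos: [602.4, -95.0, 190.0]
tcp_rot: [3.142, 0.0, 2.332]
contact_force: [0.9, -0.8, -0.5]
opening: 0.634
grasp_force: 5.9
  >> [602.44 -95.   190.02] yaw 2.332 F [ 0.9 -0.8 -0.5] M [-0.02 -0.01 -0.  ] q6 -0.92
clock: 16.68
eef_pos: [602.4, -95.0, 189.6]
tcp_rot: [3.142, 0.0, 1.674]
contact_force: [0.1, -0.6, -0.5]
opening: 0.629
grasp_force: 5.9
  >> [602.45 -94.99 189.58] yaw 1.674 F [ 0.1 -0.6 -0.5] M [ 0.02 -0.02  0.03] q6 -0.26
```

```bash
python3 -m inch '[[0,0,0.03,0,0,0.0024,0.3705],[0,0,0.03,0,0,0.0024,0.3705],[0,0,0.03,0,0,0.0024,0.3705],[0,0,0.03,0,0,0.0024,0.3705],[0,0,0.03,0,0,0.0024,0.3705],[0,0,0.03,0,0,0.0024,0.3705],[0,0,0.03,0,0,0.0024,0.3705],[0,0,0.03,0,0,0.0024,0.3705]]';python3 st.py
python3 -m inch '[[0,0,0.03,0,0,0.0024,0.3705],[0,0,0.03,0,0,0.0024,0.3705],[0,0,0.03,0,0,0.0024,0.3705],[0,0,0.03,0,0,0.0024,0.3705],[0,0,0.03,0,0,0.0024,0.3705],[0,0,0.03,0,0,0.0024,0.3705],[0,0,0.03,0,0,0.0024,0.3705],[0,0,0,0,0,0,0.3705]]';python3 st.py
python3 - <<'E'
from h import *
f=grab_frame("side"); im=f["pixels"][160:260,280:420,::-1]; cv2.imwrite("pics/s4.png",cv2.resize(im,None,fx=5,fy=5,interpolation=cv2.INTER_CUBIC))
c=cap(f,(310,190,390,250)); u,v=c["yel"]; p=plane(f,u.mean(),v.mean(),206) if len(u) else 0; print(len(u),p, np.degrees(np.arctan2(p[1]+95,p[0]-602.4)) if len(u) else 0)
E
```

```text
clock: 17.35
eef_pos: [602.5, -95.0, 189.1]
tcp_rot: [3.142, -0.0, 0.922]
contact_force: [0.1, 0.4, 0.7]
opening: 0.628
grasp_force: 5.9
  >> [602.48 -94.97 189.1 ] yaw 0.922 F [0.1 0.4 0.7] M [-0.01 -0.06  0.01] q6 0.49
clock: 18.02
eef_pos: [602.4, -95.0, 188.7]
tcp_rot: [3.142, 0.0, 0.262]
contact_force: [0.4, -0.2, 1.3]
opening: 0.629
grasp_force: 6.0
  >> [602.44 -95.04 188.69] yaw 0.262 F [ 0.4 -0.2  1.3] M [-0.05  0.06 -0.02] q6 1.15
28 [592.24259454 -92.23395872 206.        ] 164.76672580662566
```

View pics/s4.png

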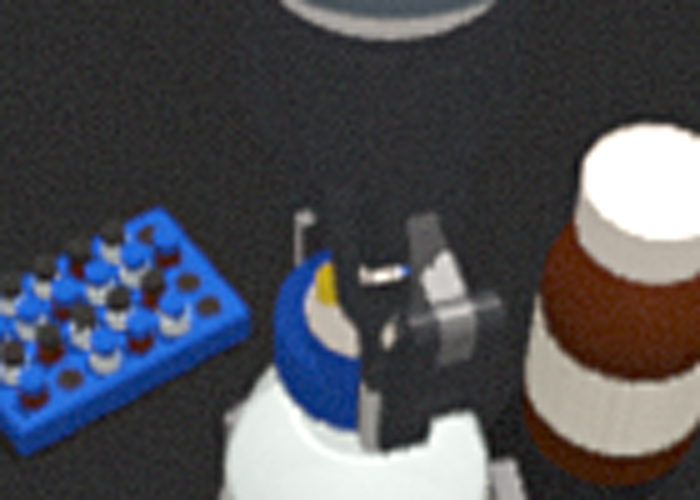

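The stub is at about (325,283) in the crop, azimuth ~160°, so it is turning with the gripper. I release, wind the wrist back and regrasp.

```bash
python3 -m inch '[[0,0,0,0,0,0,0.36],[0,0,0,0,0,0,0.33],[0,0,0,0,0,0,0.3],[0,0,0,0,0,0,0.27],[0,0,0,0,0,0,0.27]]';python3 st.py
python3 -m inch '[[0,0,-0.0375,0,0,0,0.27],[0,0,-0.0375,0,0,0,0.27],[0,0,-0.0375,0,0,0,0.27],[0,0,-0.0375,0,0,0,0.27],[0,0,-0.0375,0,0,0,0.27],[0,0,-0.0375,0,0,0,0.27],[0,0,-0.0375,0,0,0,0.27],[0,0,-0.0375,0,0,0,0.27]]' >/dev/null
python3 -m inch '[[0,0,-0.0375,0,0,0,0.27],[0,0,-0.0375,0,0,0,0.27],[0,0,-0.0375,0,0,0,0.27],[0,0,-0.0375,0,0,0,0.27],[0,0,-0.0375,0,0,0,0.27],[0,0,-0.0375,0,0,0,0.27],[0,0,-0.0375,0,0,0,0.27],[0,0,-0.0375,0,0,0,0.27]]' >/dev/null;python3 st.py
python3 -m inch '[[0,0,-0.0375,0,0,0,0.27],[0,0,-0.0375,0,0,0,0.27],[0,0,-0.0375,0,0,0,0.27],[0,0,-0.0375,0,0,0,0.27],[0,0,-0.0375,0,0,0,0.27],[0,0,-0.0375,0,0,0,0.27],[0,0,-0.0375,0,0,0,0.27],[0,0,-0.0375,0,0,0,0.27]]' >/dev/null
python3 -m inch '[[0,0,-0.0375,0,0,0,0.27],[0,0,-0.0375,0,0,0,0.27],[0,0,-0.0375,0,0,0,0.27],[0,0,-0.0375,0,0,0,0.27],[0,0,-0.0375,0,0,0,0.27],[0,0,-0.0375,0,0,0,0.27],[0,0,-0.0375,0,0,0,0.27],[0,0,0,0,0,0,0.27]]';python3 st.py
```

```text
clock: 18.48
eef_pos: [602.4, -95.0, 188.7]
tcp_rot: [3.142, -0.0, 0.261]
contact_force: [-0.6, -0.8, -0.1]
opening: 0.726
grasp_force: 0.0
  >> [602.44 -95.   188.68] yaw 0.261 F [-0.6 -0.8 -0.1] M [-0.    0.04  0.05] q6 1.15
  >> [602.43 -94.98 188.68] yaw 2.152 F [-1.7 -0.  -0.6] M [ 0.02 -0.01  0.02] q6 -0.74
clock: 21.15
eef_pos: [602.4, -95.0, 188.7]
tcp_rot: [3.142, 0.0, -2.365]
contact_force: [0.6, -0.6, -0.2]
opening: 0.73
grasp_force: 0.0
  >> [602.43 -95.   188.67] yaw -2.365 F [ 0.6 -0.6 -0.2] M [-0.01 -0.04 -0.  ] q6 -2.51
```

```bash
python3 -m inch '[[0,0,0,0,0,0,0.3],[0,0,0,0,0,0,0.33],[0,0,0,0,0,0,0.35],[0,0,0,0,0,0,0.36],[0,0,0,0,0,0,0.37],[0,0,0,0,0,0,0.3705],[0,0,0,0,0,0,0.3705]]';python3 st.py
python3 -m inch '[[0,0,0.03,0,0,0.0024,0.3705],[0,0,0.03,0,0,0.0024,0.3705],[0,0,0.03,0,0,0.0024,0.3705],[0,0,0.03,0,0,0.0024,0.3705],[0,0,0.03,0,0,0.0024,0.3705],[0,0,0.03,0,0,0.0024,0.3705],[0,0,0.03,0,0,0.0024,0.3705],[0,0,0.03,0,0,0.0024,0.3705]]' >/dev/null;python3 st.py
python3 -m inch '[[0,0,0.03,0,0,0.0024,0.3705],[0,0,0.03,0,0,0.0024,0.3705],[0,0,0.03,0,0,0.0024,0.3705],[0,0,0.03,0,0,0.0024,0.3705],[0,0,0.03,0,0,0.0024,0.3705],[0,0,0.03,0,0,0.0024,0.3705],[0,0,0.03,0,0,0.0024,0.3705],[0,0,0,0,0,0,0.3705]]';python3 st.py
```

```text
clock: 21.73
eef_pos: [602.4, -95.0, 188.7]
tcp_rot: [-3.142, -0.0, -2.371]
contact_force: [-0.2, -0.5, 0.4]
opening: 0.63
grasp_force: 5.9
  >> [602.44 -94.99 188.71] yaw -2.371 F [-0.2 -0.5  0.4] M [ 0.    0.06 -0.  ] q6 -2.5
  >> [602.55 -95.01 188.25] yaw -3.13 F [ 0.8  0.4 -0.4] M [-0.05  0.01  0.03] q6 -1.74
clock: 23.07
eef_pos: [602.5, -95.0, 187.8]
tcp_rot: [3.142, 0.0, 2.494]
contact_force: [0.0, -0.3, 0.4]
opening: 0.629
grasp_force: 5.9
  >> [602.48 -94.99 187.83] yaw 2.494 F [ 0.  -0.3  0.4] M [-0.02  0.01 -0.04] q6 -1.08
```

15 rows are done and 24 remain.

```bash
python3 -m inch '[[0,0,0.03,0,0,0.0024,0.3705],[0,0,0.03,0,0,0.0024,0.3705],[0,0,0.03,0,0,0.0024,0.3705],[0,0,0.03,0,0,0.0024,0.3705],[0,0,0.03,0,0,0.0024,0.3705],[0,0,0.03,0,0,0.0024,0.3705],[0,0,0.03,0,0,0.0024,0.3705],[0,0,0.03,0,0,0.0024,0.3705]]' >/dev/null;python3 st.py
python3 -m inch '[[0,0,0.03,0,0,0.0024,0.3705],[0,0,0.03,0,0,0.0024,0.3705],[0,0,0.03,0,0,0.0024,0.3705],[0,0,0.03,0,0,0.0024,0.3705],[0,0,0.03,0,0,0.0024,0.3705],[0,0,0.03,0,0,0.0024,0.3705],[0,0,0.03,0,0,0.0024,0.3705],[0,0,0.03,0,0,0.0024,0.3705]]' >/dev/null;python3 st.py
python3 -m inch '[[0,0,0.03,0,0,0.0024,0.3705],[0,0,0.03,0,0,0.0024,0.3705],[0,0,0.03,0,0,0.0024,0.3705],[0,0,0.03,0,0,0.0024,0.3705],[0,0,0.03,0,0,0.0024,0.3705],[0,0,0.03,0,0,0.0024,0.3705],[0,0,0.03,0,0,0.0024,0.3705],[0,0,0.02,0,0,0.0024,0.3705]]' >/dev/null
python3 -m inch '[[0,0,0,0,0,0,0.3705],[0,0,0,0,0,0,0.3705],[0,0,0,0,0,0,0.3705],[0,0,0,0,0,0,0.3705]]';python3 st.py
python3 - <<'E'
from h import *
f=grab_frame("side"); im=f["pixels"][160:260,280:420,::-1]; cv2.imwrite("pics/s5.png",cv2.resize(im,None,fx=5,fy=5,interpolation=cv2.INTER_CUBIC))
c=cap(f,(310,190,390,250)); u,v=c["yel"]; p=plane(f,u.mean(),v.mean(),203) if len(u) else 0; print(len(u),p, np.degrees(np.arctan2(p[1]+95,p[0]-602.4)) if len(u) else 0)
for n,q in(("before",dict(np.load("side0.npz"))),("drop",dict(np.load("s3.npz"))),("now",f)):
    U,V=np.meshgrid(np.arange(325,352),np.arange(200,245)); P=pts(q,U.ravel(),V.ravel()); h=cv2.cvtColor(q["pixels"],cv2.COLOR_RGB2HSV)[V.ravel(),U.ravel()]
    k=(h[:,0]>100)&(h[:,0]<130)&(h[:,1]>120)&(P[:,2]>150)&(P[:,2]<207)
    print(n,k.sum(),np.percentile(P[k,2],[3,10,75,90,97]).round(2))
E
```

```text
>> [602.46 -95.01 187.35] yaw 1.743 F [ 1.2 -0.4  0.4] M [ 0.01 -0.01 -0.05] q6 -0.33
  >> [602.42 -95.01 186.86] yaw 0.989 F [-0.3 -0.   1.1] M [0.01 0.05 0.02] q6 0.42
clock: 25.4
eef_pos: [602.5, -95.0, 186.4]
tcp_rot: [3.142, -0.0, 0.27]
contact_force: [0.5, 0.2, 0.7]
opening: 0.632
grasp_force: 6.0
  >> [602.49 -94.98 186.4 ] yaw 0.27 F [0.5 0.2 0.7] M [-0.03 -0.    0.02] q6 1.14
9 [ 610.30697157 -109.7201687   203.        ] -61.7574316746546
before 330 [180.2  183.83 200.9  201.47 201.93]
drop 201 [179.94 184.34 199.74 200.56 201.1 ]
now 306 [176.99 180.63 195.6  196.22 196.65]
```

View pics/s5.png

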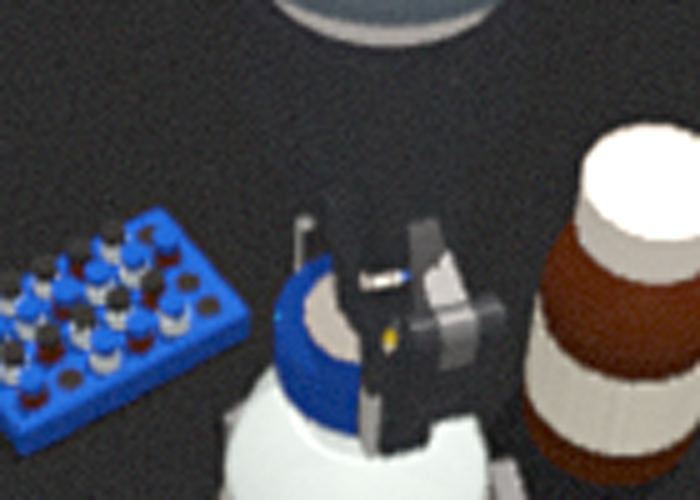

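The stub shows at (390,338), azimuth about -60°, which matches one full turn from the drop. The lid is 5.2 mm below its start (origin about 168.5 mm), the forces are near zero and the cap is held upright. Handing in.

```bash
python3 -c "from rig import r;print(r.sign_off())"
```

```text
the job is handed in; nothing more can be done
None
```

I turned the cap back until it dropped (about 0.69 turn) and then forward one turn. I handed the job in with the cap held upright and still in a light grip, its origin at about 168.5 mm as intended.

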